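Scrape clay chips off the ware plank

TASK

Start the dust extractor by pressing its amber key fully down and letting it up again, then its green key the same way. Then take the wooden scraper block and wipe all three clay chips off the plank into the aluminium catch tray, pushing them only with the block, never with the fingers, and without shifting the mug or the two test tiles. Once all the chips are in the tray, stand the block upright back on its cork pad and let go.

Things in the scene. Friction and masses are not known exactly. Their poses are not given: they have to be found in the camera images.
- amber (a joint): travel of the amber (yellow) spring key, m: 0 released, 0.006 fully down (needs 5 N; springs back)
- amber_top (a point): centre of the top face of the amber (yellow) round key (28 mm diameter), pressed straight down; one of two keys 60 mm apart on the top of the grey control box (150 x 90 x 40 mm). Which key is nearer the robot varies
- green (a joint): travel of the green spring key, m: 0 released, 0.006 fully down (needs 5 N; springs back)
- green_top (a point): centre of the top face of the green round key (28 mm diameter), pressed straight down; one of two keys 60 mm apart on the top of the grey control box (150 x 90 x 40 mm). Which key is nearer the robot varies
- scraper: wooden rib block used as scraper, pale wood with the lower 24 mm stained grey: 90 mm long (its x axis), 28 mm thick (its y axis), 70 mm tall, 120 g; origin at the centre of its underside. Starts standing upright on the cork pad
- pad: brown cork pad fixed to the shelf, 130 (its x) x 110 (its y) x 4 mm thick; origin at the centre of its underside. The place of the scraper
- plank: scarred plywood ware plank fixed on the shelf, 260 mm (its x) by 280 mm (its y), its top 45 mm above the origin, which is at the centre of its underside. Chips lie where its x is -0.10 to 0.0 m; mug and tiles stand in the strip beyond its x = 0.045 m. Its edge on the -y side drops into the catch tray
- tray: low aluminium catch tray fixed against the -y edge of the plank, 260 mm (its x, parallel to the plank's x) by 110 mm (its y), floor 4 mm thick, walls 4 mm thick and 30 mm tall on three sides, open towards the plank (+y); origin at the centre of its underside
- chip1: loose fired-clay chip 1, reddish brown, flat and irregular, about 30 x 24 mm and 9 mm thick; origin at the centre of its underside. Starts lying flat on the front part of the plank
- chip2: loose fired-clay chip 2, reddish brown, flat and irregular, about 30 x 24 mm and 9 mm thick; origin at the centre of its underside. Starts lying flat on the front part of the plank
- chip3: loose fired-clay chip 3, reddish brown, flat and irregular, about 30 x 24 mm and 9 mm thick; origin at the centre of its underside. Starts lying flat on the front part of the plank
- mug: speckled bisque mug, 70 mm diameter, 80 mm tall, handle reaching 60 mm out along its +x, standing loose at the back (+x side) of the plank; origin at the centre of its underside. To be left alone
- tile1: pale celadon-glazed L-shaped test tile, 45 x 40 mm foot and 60 mm tall, loose, standing at the back (+x side) of the plank; origin at the centre of its underside. To be left alone
- tile2: darker celadon-glazed L-shaped test tile, 45 x 40 mm foot and 60 mm tall, loose, standing at the back (+x side) of the plank; origin at the centre of its underside. To be left alone

How it is judged (in metres and radians):
On the way, in this order (a step that is already met when the one before it is completed fails the run):
1. the amber key is pressed fully down (at least 4 of its 6 mm), the green key up (value of joint amber above 0.004 m and value of joint green below 0.002 m), for 0.05 s.
2. then the green key is pressed fully down (at least 4 of its 6 mm), the amber key up (value of joint green above 0.004 m and value of joint amber below 0.002 m), for 0.05 s.
3. all three chips lie in the catch tray while the gripper still holds the scraper (x of chip1 in the frame of tray between -0.13 and 0.13 m and y of chip1 in the frame of tray between -0.055 and 0.058 m and z of each of chip1, chip2, chip3 in the frame of tray below 0.032 m and x of chip2 in the frame of tray between -0.13 and 0.13 m and y of chip2 in the frame of tray between -0.055 and 0.058 m and x of chip3 in the frame of tray between -0.13 and 0.13 m and y of chip3 in the frame of tray between -0.055 and 0.058 m and contact force between the fingers and scraper above 2 N), for 0.1 s.
At the end, for the whole second after the job is handed in: All three chips lie at rest in the catch tray (centres within its 260 x 110 mm outline and below 32 mm above its underside); the scraper stands upright (within 0.1 rad) and at rest on the cork pad, its centre over the pad; both keys are up again (less than 2 mm down) (x of chip1 in the frame of tray between -0.13 and 0.13 m and y of chip1 in the frame of tray between -0.055 and 0.058 m and z of each of chip1, chip2, chip3 in the frame of tray below 0.032 m and x of chip2 in the frame of tray between -0.13 and 0.13 m and y of chip2 in the frame of tray between -0.055 and 0.058 m and x of chip3 in the frame of tray between -0.13 and 0.13 m and y of chip3 in the frame of tray between -0.055 and 0.058 m and linear speed of each of chip1, chip2, chip3, scraper below 0.02 m/s and angle between scraper's own z axis and vertical below 0.1 rad and z of scraper in the frame of pad between 0.001 and 0.008 m and x of scraper in the frame of pad between -0.065 and 0.065 m and y of scraper in the frame of pad between -0.055 and 0.055 m and value of joint each of amber, green below 0.002 m); the robot touches nothing.
It fails at once if the mug is shifted by more than 12 mm (distance of mug from where it was at the start of the episode above 0.012 m).
It fails at once if the pale test tile is shifted by more than 12 mm (distance of tile1 from where it was at the start of the episode above 0.012 m).
It fails at once if the darker test tile is shifted by more than 12 mm (distance of tile2 from where it was at the start of the episode above 0.012 m).
It fails at once if a finger pushes a chip (contact force between the fingers and chip1 above 0.5 N or contact force between the fingers and chip2 above 0.5 N or contact force between the fingers and chip3 above 0.5 N).
It also fails if it takes over 67 s, if anything falls off the work surface, if the arm or the gripper's body presses on something with over 40 N, if the wrist force passes 120 N, or if a joint passes its speed limit or range.

ROBOT

A 6-joint arm with a two-finger parallel gripper is mounted at the origin on the work surface. World frame = base frame: x ahead of the robot, y to its left, z up, the work surface at z = 0. Lengths are in m, angles in degrees, forces in N, time in s.
With the tool pointing down it reaches from about 0.325 to 0.925 m from the base axis. Payload 3.1 kg.
Tool frame: the origin (TCP) lies on the centre line of the jaws, within the pads' length; the fingertips stand env.tip_extent ahead of it and the grasp point (between the pads) lies 8 mm behind it (env.tip_extent is the distance from the TCP to the fingertips, in m); z points along the fingers, y is the line along which they close (so a half turn about z gives the same grasp; the last joint's range is limited). The gripper opens to 85 mm and grips with 20 to 120 N. Pads are 22 mm wide; open, the fingers measure 114 mm over their backs; the gripper's body (76 mm by 85 mm) begins 54 mm behind the grasp point. The pads swing forward as they close: fully open they stand 13 mm farther back than shut.
Start: joints at [67.598, 12.427, 92.441, -0, 75.132, -6.429], TCP at [0.172, 0.601, 0.242] pointing down, gripper open.
Joint ranges: [-157.48, 157.48], [-44.54, 120.13], [17.64, 146.25], [-64.5, 244.5], [7.68, 150.69], [-147.95, 147.95]. Speed limits (degrees/s): [159.86, 159.86, 180, 180, 180, 180].

INTERFACE

Orientations are given as [roll, pitch, yaw] about the fixed x, y, z axes, in that order (R = Rz(yaw) Ry(pitch) Rx(roll)).
In Python, from station import get_state, imaging, env gives the robot as it stands. The module is installed in compiled form; this text tells all that it offers.
- The arm moves only by the tool apply_moves, never from a script. Its argument "rows" is a list of rows, each an object of numbers: "x", "y", "z": the shift along the tool's x, y, z in cm; "ax", "ay", "az": the turn, a rotation vector about the tool's x, y, z in rad. In form: [{"x": .., "y": .., "z": .., "ax": .., "ay": .., "az": ..}, ...]. A call has exactly 10 rows; each row shifts and turns the commanded pose from where the row before left it, along the tool's axes as they then stand; what a row does not reach is not made up. A row lasts 1/12 s, in which the tool goes at most 41.7 mm and 7.16 degrees, less where a joint would pass 70% of its speed; a pose out of reach is approached as far as the arm can. A call with a gripper value outside its range is refused whole. "gripper" is the closure, from 0 (fully open) to 1 (shut), set as the call begins (left out, the last holds). The fingers move at their own pace and stop on an object; "newtons" is the grip in N (left out, the last holds). Time passes only in rows, so rows that do not move let the fingers close, or fill a call up. It gives the time, the measured TCP pose, the force, the opening and the grip force at its end, in the units of the state.
- get_state(): the state, without advancing time (a new reading comes with each control period).
- imaging.get_image(name): name is "side" or "top" or "wrist"; returns (picture, depth): 400x640x3 uint8, red, green, blue; 400x640 float32, m along the optical axis (not along the pixel's ray), 0 where there is no reading.
- imaging.camera_params(name): a dict with "K" (3x3 intrinsics, pixels), "origin" and "rotation" of the camera in the world. Camera axes: x right, y down, z forward; pixel columns grow to the right and rows downward; lengths in m; the calibration is good to about 2 mm. The wrist camera is an equidistant fisheye: a pixel r from the principal point sees the ray r / f radians off the axis. A picture is of the moment at which its call begins: read the wrist's pose just before it. camera_params takes no time and is no camera call; for the wrist camera it gives the pose at the moment of the call.
- env.job_done(): hands the job in; it is judged then, once.
The state is a dict: "t": time; "joint_positions": joint angles; "joint_velocities": joint speeds; "joint_torque": joint torques, N m; "tool_pos": TCP position; "eef_rot": TCP orientation; "ft_force": force on the tool from outside, world axes, zero at the start; "ft_torque": the same for the moment, N m; "gripper_width": opening from 0.0 (shut) to 1.0 (fully open); "grasp_force": force on a finger pad.
Only numpy, scipy, OpenCV 4.12 (cv2) and the standard library are available. Lean on these libraries where they do the work, as an engineer would, in place of code of your own. Each camera call takes 0.05 s, during which the arm holds its last target. There are 200 camera calls.

## Working session

There is one attempt and no reset: what is moved stays moved. The work goes in short steps, Python scripts to look and compute and a tool call to move; the robot and the scene stay as the last step left them, time stands still between calls to the robot, and variables do not carry over. Pictures are saved under pics/ and viewed, at most 10 in all, crops included, and the job is handed in when it is done.

Besides the shell and the picture viewer there is one more tool, called as name([rows], argument=value, ...), one row to a line, values as JSON. apply_moves: Moves the arm, as the interface text tells. Its arguments: {"type":"object","properties":{"rows":{"type":"array"},"gripper":{"type":"number"},"newtons":{"type":"number"}},"required":["rows"]}

```bash
mkdir -p pics
cat > h.py <<'E'
import numpy as np, cv2
from station import get_state, imaging, env
def cloud(name):
    p=imaging.camera_params(name); im,d=imaging.get_image(name)
    K=np.array(p["K"]);R=np.array(p["rotation"]);o=np.array(p["origin"])
    v,u=np.mgrid[:400,:640]
    c=np.stack([(u-K[0,2])/K[0,0]*d,(v-K[1,2])/K[1,1]*d,d],-1)
    P=c@R.T+o; P[d==0]=np.nan
    return im,P
E
python3 - <<'E'
from h import *
s=get_state(); print(s, env.tip_extent)
for n in("top","side"):
    p=imaging.camera_params(n);print(n,p)
    im,P=cloud(n); np.savez(f"{n}.npz",im=im,P=P)
    cv2.imwrite(f"pics/{n}0.png",im[...,::-1])
E
```

```text
{'t': 0.0, 'joint_positions': array([ 6.75957388e+01,  1.24778841e+01,  9.25303168e+01,  1.31107217e-03,
        7.51317737e+01, -6.43036217e+00]), 'joint_velocities': array([-0.14202552, -0.07398946, -0.01596662, -0.02280014, -0.00915983,
        0.08055579]), 'joint_torque': array([ 4.79121754e-04, -3.96846557e+01, -3.03851974e+01, -8.56435486e-05,
        9.83925507e-03,  1.79178528e-06]), 'tool_pos': array([0.171683  , 0.60012327, 0.24093929]), 'eef_rot': array([-1.79861048e+02, -1.69348986e-02,  1.64025742e+02]), 'ft_force': array([ 0.1547922 , -0.32740582, -0.52571122]), 'ft_torque': array([-0.02228766, -0.01965607,  0.06697969]), 'grasp_force': 0.0, 'gripper_width': 1.0000112052994348} 0.011
top {'K': array([[448.54106749,   0.        , 313.28825122],
       [  0.        , 448.54106749, 197.18338986],
       [  0.        ,   0.        ,   1.        ]]), 'origin': array([0.39813219, 0.01414243, 1.17751174]), 'rotation': array([-172.27028386,   -0.93048125,  -91.25148182])}Traceback (most recent call last):
  File "<stdin>", line 5, in <module>
  File "h.py", line 8, in cloud
    P=c@R.T+o; P[d==0]=np.nan
      ~~~~~^~
ValueError: operands could not be broadcast together with shapes (400,640) (3,)
```

```bash
sed -i 's/R=np.array(p\["rotation"\])/R=Rot.from_euler("xyz",p["rotation"],degrees=True).as_matrix()/; 1a from scipy.spatial.transform import Rotation as Rot' h.py
python3 - <<'E'
from h import *
for n in("top","side"):
    im,P=cloud(n); np.savez(f"{n}.npz",im=im,P=P)
    cv2.imwrite(f"pics/{n}0.png",im[...,::-1])
    print(n,imaging.camera_params(n)["origin"],P[200,320],P[300,320])
E
```

```text
top [0.39813219 0.01414243 1.17751174] [ 0.54408015 -0.02459732  0.04329408] [ 0.29063042 -0.01987132  0.00078536]
side [ 0.25601598 -0.49665398  0.76101108] [0.55338489 0.01674533 0.04706461] [ 0.4476511  -0.17504347  0.00331174]
```

View pics/top0.png

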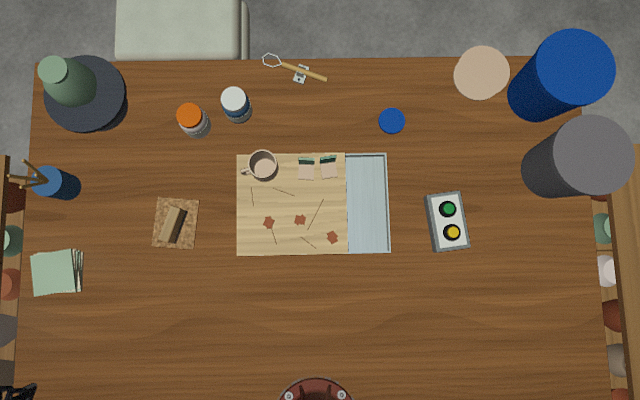

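View pics/side0.png

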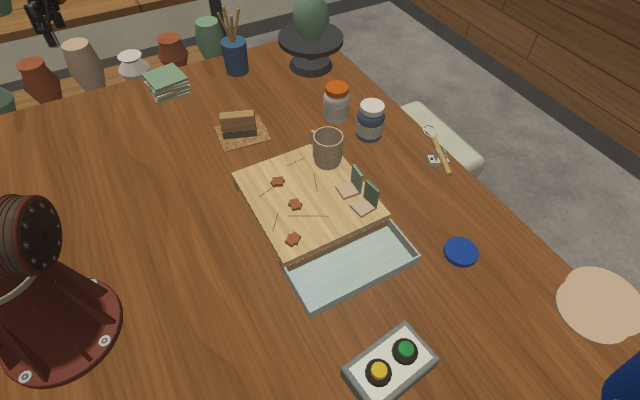

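The top view shows amber (453,232), green (448,209), scraper at (173,225), chips at (268,223), (300,220), (332,237), tray on the right of the plank; mug (262,165) and tiles (307–328,167) behind. The side view agrees.

```bash
cat > meas.py <<'E'
from h import *
for n in("top","side"):
    z=np.load(n+".npz");im,P=z["im"],z["P"];hsv=cv2.cvtColor(im,cv2.COLOR_RGB2HSV)
    H,S,V=[hsv[...,i].astype(int) for i in range(3)]
    X,Y,Z=P[...,0],P[...,1],P[...,2]
    def rep(name,m,k=1,minA=15):
        nn,l,st,_=cv2.connectedComponentsWithStats(m.astype(np.uint8),connectivity=8)
        for i in sorted(range(1,nn),key=lambda i:-st[i,4])[:k]:
            if st[i,4]<minA: continue
            q=P[l==i];q=q[~np.isnan(q[:,0])]
            r=cv2.minAreaRect((q[:,:2]*1000).astype(np.float32))
            print(n,name,st[i,4],"med",np.median(q,0).round(4),"z",np.percentile(q[:,2],[5,95]).round(3),"rect",np.round(r[0],1),np.round(r[1],1),round(r[2],1))
    box=(X>.3)&(X<.75)&(Z>-.02)
    rep("amber",box&(H>18)&(H<32)&(S>150)&(V>120)&(Y<-.2))
    rep("green",box&(H>45)&(H<85)&(S>130)&(Y<-.2))
    rep("box",box&(Y<-.2)&(Z>.03)&(Y>-.45))
    pl=box&(Y<.2)&(Y>-.1)&(Z>.035)
    rep("chips",pl&((H<9)|(H>172))&(S>95)&(Z<.07)&(X<.65),3)
    rep("plank",pl&(Z<.049)&(Z>.038))
    rep("above",pl&(Z>.065),4)
    rep("scrap",box&(Y>.25)&(Y<.45)&(Z>.05))
    rep("scrap top",box&(Y>.25)&(Y<.45)&(Z>.066))
    rep("pad",(X>.4)&(X<.7)&(Y>.25)&(Y<.45)&(Z>.0022)&(Z<.012)&(S<170)&(V>0))
    rep("tray",box&(Y>-.25)&(Y<-.05)&(S<70)&(Z<.035)&(V>90))
E
python3 meas.py
```

```text
top amber 98 med [ 0.4546 -0.3541  0.062 ] z [0.058 0.066] rect [ 454.8 -354.5] [25.8 25.4] 80.4
top green 111 med [ 0.5149 -0.3465  0.0612] z [0.051 0.065] rect [ 515.8 -347.9] [25.5 28.6] 78.8
top box 2069 med [ 0.4831 -0.3464  0.0413] z [0.036 0.062] rect [ 484.3 -350.8] [150.   90.7] 7.3
top plank 9111 med [0.5208 0.0493 0.0448] z [0.041 0.048] rect [537.4  47.7] [260.5 278.6] 0.1
top above 479 med [0.6202 0.121  0.1078] z [0.07  0.126] rect [625.9 120. ] [81.2 69.7] 70.5
top above 97 med [ 0.6392 -0.0443  0.1019] z [0.069 0.107] rect [641.1 -44.5] [ 7.8 39.5] 8.2
top above 97 med [0.6357 0.0092 0.1004] z [0.069 0.107] rect [637.6   7.9] [37.8  7.6] 86.0
top scrap 497 med [0.4882 0.3459 0.0725] z [0.056 0.077] rect [489.1 347.9] [29.  89.2] 70.5
top scrap top 431 med [0.4883 0.3477 0.0731] z [0.069 0.077] rect [489.1 347.9] [29.  89.2] 70.5
top pad 1071 med [0.4981 0.3425 0.0043] z [0.002 0.008] rect [494.8 347.4] [134.5 137.3] 84.9
top tray 4200 med [ 0.5373 -0.1507  0.0044] z [0.    0.029] rect [ 542.5 -150.7] [114.9 270.1] 90.0
side amber 227 med [ 0.4573 -0.3533  0.0625] z [0
[... 313 characters left out ...]
40.3  50.7] [260.5 282.6] 0.0
side above 1091 med [0.6238 0.1115 0.1021] z [0.071 0.126] rect [628.6 120.2] [82.8 69.9] 69.4
side above 239 med [ 0.6425 -0.0455  0.091 ] z [0.068 0.106] rect [644.3 -42.7] [ 9.1 40.6] 9.6
side above 193 med [0.6389 0.0074 0.0909] z [0.068 0.107] rect [641.5  10.7] [41.5  9.2] 86.7
side scrap 492 med [0.4892 0.3442 0.0718] z [0.052 0.076] rect [492.1 350.2] [33.3 89.7] 72.5
side scrap top 320 med [0.4909 0.3469 0.0742] z [0.067 0.077] rect [492.5 351. ] [32.1 89.7] 71.3
side pad 805 med [0.4882 0.3306 0.005 ] z [0.003 0.008] rect [491.2 350.3] [147.5 154.9] 81.2
side tray 6232 med [ 0.5365 -0.1469  0.0052] z [0.003 0.03 ] rect [ 549.5 -140.8] [280.9 122. ] 1.3
```

Run:
```python
from h import *
for n in("top","side"):
    z=np.load(n+".npz");im,P=z["im"],z["P"];lab=cv2.cvtColor(im,cv2.COLOR_RGB2LAB)
    X,Y,Z=P[...,0],P[...,1],P[...,2]
    A=lab[...,1].astype(int)
    m=((X>.41)&(X<.58)&(Y>-.09)&(Y<.19)&(A>145)).astype(np.uint8)
    nn,l,st,_=cv2.connectedComponentsWithStats(m)
    for i in range(1,nn):
        if st[i,4]>15:
            q=P[l==i];print(n,st[i,4],np.median(q,0).round(4),q.min(0).round(3),q.max(0).round(3))
    q=P[(X>.4)&(X<.6)&(Y>.28)&(Y<.42)&(Z>.070)][:,:2];q=q-q.mean(0)
    w,v=np.linalg.eigh(q.T@q);print("scraper yaw",np.degrees(np.arctan2(v[1,1],v[0,1])))
    m=(X>.55)&(X<.67)&(Y>-.09)&(Y<.19)&(Z>.055)
    for a,b in((-.07,-.015),(-.015,.06),(.06,.19)):
        k=P[m&(Y>a)&(Y<b)];print(k.min(0).round(3),k.max(0).round(3))
```

```text
top 71 [0.4954 0.0295 0.0539] [0.483 0.017 0.05 ] [0.506 0.04  0.059]
top 75 [0.4897 0.1072 0.0534] [0.477 0.095 0.048] [0.503 0.12  0.059]
top 81 [ 0.4491 -0.0519  0.0539] [ 0.436 -0.062  0.05 ] [ 0.464 -0.039  0.059]
scraper yaw 159.95358196053914
[ 0.599 -0.065  0.055] [ 0.647 -0.025  0.109]
[ 0.6   -0.011  0.055] [0.643 0.027 0.108]
[0.59  0.079 0.055] [0.658 0.17  0.129]
side 73 [0.4928 0.1086 0.055 ] [0.478 0.096 0.052] [0.506 0.122 0.058]
side 75 [0.4979 0.0301 0.0549] [0.486 0.018 0.051] [0.508 0.043 0.059]
side 101 [ 0.452  -0.0497  0.0545] [ 0.438 -0.062  0.052] [ 0.467 -0.038  0.057]
scraper yaw 159.77195610466302
[ 0.605 -0.063  0.055] [ 0.652 -0.022  0.108]
[ 0.6   -0.01   0.055] [0.645 0.032 0.109]
[0.592 0.08  0.055] [0.663 0.171 0.128]
```

apply_moves([
  {"az": -0.093},
  {"az": -0.093},
  {"az": -0.093},
  {"x": -2.05, "y": -3.33},
  {"x": -2.05, "y": -3.33},
  {"x": -2.05, "y": -3.33},
  {"x": -2.05, "y": -3.33},
  {"x": -2.05, "y": -3.33},
  {"x": -2.05, "y": -3.33},
  {"x": -2.05, "y": -3.33},
], gripper=1, newtons=60)

```text
validation failed for argument at $.ro...
```

apply_moves([
  {"x": -2.05, "y": -3.33},
  {"x": -2.05, "y": -3.33},
  {"x": -2.05, "y": -3.33},
  {"x": -2.05, "y": -3.33},
  {"x": -2.05, "y": -3.33},
  {"x": -2.05, "y": -3.33},
  {"x": -2.05, "y": -3.33},
  {"x": -2.05, "y": -3.33},
  {"x": 0.2, "y": -3.8},
  {"x": 0.2, "y": -3.8},
])

```text
validation failed for argument at $.ro...
```

apply_moves([
  {"x": 0.2, "y": -3.8},
  {"x": 0.2, "y": -3.8},
  {"x": 0.2, "y": -3.8},
  {"x": 0.2, "y": -3.8},
  {"x": 0.2, "y": -3.8},
  {"x": 0.2, "y": -3.8},
  {"x": 0.2, "y": -3.8},
  {"x": 0.2, "y": -3.8},
  {"x": 0.2, "y": -3.8},
  {"x": 0.2, "y": -3.8},
])

```text
validation failed for argument at $.ro...
```

apply_moves([
  {"z": 3},
  {"z": 3},
  {"z": 3},
  {"z": 3},
  {"z": 2},
  {"z": 1},
  {},
  {},
  {},
  {},
])

```text
validation failed for argument at $.ro...
```

apply_moves([
  {"x": 0, "y": 0, "z": 0, "ax": 0, "ay": 0, "az": -0.093},
  {"x": 0, "y": 0, "z": 0, "ax": 0, "ay": 0, "az": -0.093},
  {"x": 0, "y": 0, "z": 0, "ax": 0, "ay": 0, "az": -0.093},
  {"x": -2.05, "y": -3.33, "z": 0, "ax": 0, "ay": 0, "az": 0},
  {"x": -2.05, "y": -3.33, "z": 0, "ax": 0, "ay": 0, "az": 0},
  {"x": -2.05, "y": -3.33, "z": 0, "ax": 0, "ay": 0, "az": 0},
  {"x": -2.05, "y": -3.33, "z": 0, "ax": 0, "ay": 0, "az": 0},
  {"x": -2.05, "y": -3.33, "z": 0, "ax": 0, "ay": 0, "az": 0},
  {"x": -2.05, "y": -3.33, "z": 0, "ax": 0, "ay": 0, "az": 0},
  {"x": -2.05, "y": -3.33, "z": 0, "ax": 0, "ay": 0, "az": 0},
], gripper=1, newtons=60)

```text
t: 0.98
tool_pos: [0.3159, 0.366, 0.242]
eef_rot: [-180.0, -0.0, -180.0]
ft_force: [1.1, 0.2, 0.4]
gripper_width: -0.003
grasp_force: 0.0
```

apply_moves([
  {"x": -2.05, "y": -3.33, "z": 0, "ax": 0, "ay": 0, "az": 0},
  {"x": -2.05, "y": -3.33, "z": 0, "ax": 0, "ay": 0, "az": 0},
  {"x": -2.05, "y": -3.33, "z": 0, "ax": 0, "ay": 0, "az": 0},
  {"x": -2.05, "y": -3.33, "z": 0, "ax": 0, "ay": 0, "az": 0},
  {"x": -2.05, "y": -3.33, "z": 0, "ax": 0, "ay": 0, "az": 0},
  {"x": -2.05, "y": -3.33, "z": 0, "ax": 0, "ay": 0, "az": 0},
  {"x": -2.05, "y": -3.33, "z": 0, "ax": 0, "ay": 0, "az": 0},
  {"x": -2.05, "y": -3.33, "z": 0, "ax": 0, "ay": 0, "az": 0},
  {"x": 0.2, "y": -3.8, "z": 0, "ax": 0, "ay": 0, "az": 0},
  {"x": 0.2, "y": -3.8, "z": 0, "ax": 0, "ay": 0, "az": 0},
])

```text
t: 1.82
tool_pos: [0.476, 0.0236, 0.2421]
eef_rot: [-180.0, -0.0, -180.0]
ft_force: [0.5, 0.2, -0.6]
gripper_width: -0.001
grasp_force: 0.0
```

apply_moves([
  {"x": 0.2, "y": -3.8, "z": 0, "ax": 0, "ay": 0, "az": 0},
  {"x": 0.2, "y": -3.8, "z": 0, "ax": 0, "ay": 0, "az": 0},
  {"x": 0.2, "y": -3.8, "z": 0, "ax": 0, "ay": 0, "az": 0},
  {"x": 0.2, "y": -3.8, "z": 0, "ax": 0, "ay": 0, "az": 0},
  {"x": 0.2, "y": -3.8, "z": 0, "ax": 0, "ay": 0, "az": 0},
  {"x": 0.2, "y": -3.8, "z": 0, "ax": 0, "ay": 0, "az": 0},
  {"x": 0.2, "y": -3.8, "z": 0, "ax": 0, "ay": 0, "az": 0},
  {"x": 0.2, "y": -3.8, "z": 0, "ax": 0, "ay": 0, "az": 0},
  {"x": 0.2, "y": -3.8, "z": 0, "ax": 0, "ay": 0, "az": 0},
  {"x": 0.2, "y": -3.8, "z": 0, "ax": 0, "ay": 0, "az": 0},
])

```text
t: 2.65
tool_pos: [0.455, -0.3563, 0.2419]
eef_rot: [180.0, -0.0, 180.0]
ft_force: [0.8, 0.1, -0.1]
gripper_width: -0.002
grasp_force: 0.0
```

apply_moves([
  {"x": 0, "y": 0, "z": 3, "ax": 0, "ay": 0, "az": 0},
  {"x": 0, "y": 0, "z": 3, "ax": 0, "ay": 0, "az": 0},
  {"x": 0, "y": 0, "z": 3, "ax": 0, "ay": 0, "az": 0},
  {"x": 0, "y": 0, "z": 3, "ax": 0, "ay": 0, "az": 0},
  {"x": 0, "y": 0, "z": 2, "ax": 0, "ay": 0, "az": 0},
  {"x": 0, "y": 0, "z": 1, "ax": 0, "ay": 0, "az": 0},
  {"x": 0, "y": 0, "z": 0, "ax": 0, "ay": 0, "az": 0},
  {"x": 0, "y": 0, "z": 0, "ax": 0, "ay": 0, "az": 0},
  {"x": 0, "y": 0, "z": 0, "ax": 0, "ay": 0, "az": 0},
  {"x": 0, "y": 0, "z": 0, "ax": 0, "ay": 0, "az": 0},
])

```text
t: 3.48
tool_pos: [0.457, -0.3558, 0.0946]
eef_rot: [-179.8, 0.2, -180.0]
ft_force: [-0.8, -1.4, 0.5]
gripper_width: -0.002
grasp_force: 0.0
```

apply_moves([
  {"x": 0, "y": 0, "z": 0.5, "ax": 0, "ay": 0, "az": 0},
  {"x": 0, "y": 0, "z": 0.5, "ax": 0, "ay": 0, "az": 0},
  {"x": 0, "y": 0, "z": 0.5, "ax": 0, "ay": 0, "az": 0},
  {"x": 0, "y": 0, "z": 0.2, "ax": 0, "ay": 0, "az": 0},
  {"x": 0, "y": 0, "z": 0.2, "ax": 0, "ay": 0, "az": 0},
  {"x": 0, "y": 0, "z": 0.2, "ax": 0, "ay": 0, "az": 0},
  {"x": 0, "y": 0, "z": 0, "ax": 0, "ay": 0, "az": 0},
  {"x": 0, "y": 0, "z": 0, "ax": 0, "ay": 0, "az": 0},
  {"x": 0, "y": 0, "z": 0, "ax": 0, "ay": 0, "az": 0},
  {"x": 0, "y": 0, "z": 0, "ax": 0, "ay": 0, "az": 0},
])

```text
t: 4.32
tool_pos: [0.4557, -0.3546, 0.0715]
eef_rot: [-180.0, 0.0, -180.0]
ft_force: [-1.8, 1.5, 2.2]
gripper_width: 0.001
grasp_force: 1.1
```

apply_moves([
  {"x": 0, "y": 0, "z": 0.1, "ax": 0, "ay": 0, "az": 0},
  {"x": 0, "y": 0, "z": 0.1, "ax": 0, "ay": 0, "az": 0},
  {"x": 0, "y": 0, "z": 0.1, "ax": 0, "ay": 0, "az": 0},
  {"x": 0, "y": 0, "z": 0.1, "ax": 0, "ay": 0, "az": 0},
  {"x": 0, "y": 0, "z": 0.1, "ax": 0, "ay": 0, "az": 0},
  {"x": 0, "y": 0, "z": 0, "ax": 0, "ay": 0, "az": 0},
  {"x": 0, "y": 0, "z": 0, "ax": 0, "ay": 0, "az": 0},
  {"x": 0, "y": 0, "z": 0, "ax": 0, "ay": 0, "az": 0},
  {"x": 0, "y": 0, "z": 0, "ax": 0, "ay": 0, "az": 0},
  {"x": 0, "y": 0, "z": 0, "ax": 0, "ay": 0, "az": 0},
])

```text
t: 5.15
tool_pos: [0.4559, -0.3547, 0.0671]
eef_rot: [-180.0, 0.0, -180.0]
ft_force: [-2.4, 2.9, 7.8]
gripper_width: -0.001
grasp_force: 3.5
```

apply_moves([
  {"x": 0, "y": 0, "z": 0.1, "ax": 0, "ay": 0, "az": 0},
  {"x": 0, "y": 0, "z": 0, "ax": 0, "ay": 0, "az": 0},
  {"x": 0, "y": 0, "z": 0, "ax": 0, "ay": 0, "az": 0},
  {"x": 0, "y": 0, "z": 0, "ax": 0, "ay": 0, "az": 0},
  {"x": 0, "y": 0, "z": 0, "ax": 0, "ay": 0, "az": 0},
  {"x": 0, "y": 0, "z": 0, "ax": 0, "ay": 0, "az": 0},
  {"x": 0, "y": 0, "z": 0, "ax": 0, "ay": 0, "az": 0},
  {"x": 0, "y": 0, "z": 0, "ax": 0, "ay": 0, "az": 0},
  {"x": 0, "y": 0, "z": 0, "ax": 0, "ay": 0, "az": 0},
  {"x": 0, "y": 0, "z": 0, "ax": 0, "ay": 0, "az": 0},
])

```text
t: 5.98
tool_pos: [0.4559, -0.3548, 0.0669]
eef_rot: [-180.0, -0.0, -180.0]
ft_force: [-4.2, 3.1, 11.8]
gripper_width: 0.0
grasp_force: 5.8
```

apply_moves([
  {"x": 0, "y": 0, "z": -1, "ax": 0, "ay": 0, "az": 0},
  {"x": 0, "y": 0, "z": -2, "ax": 0, "ay": 0, "az": 0},
  {"x": -2, "y": 0.25, "z": 0, "ax": 0, "ay": 0, "az": 0},
  {"x": -2, "y": 0.25, "z": 0, "ax": 0, "ay": 0, "az": 0},
  {"x": -2, "y": 0.25, "z": 0, "ax": 0, "ay": 0, "az": 0},
  {"x": 0, "y": 0, "z": 0, "ax": 0, "ay": 0, "az": 0},
  {"x": 0, "y": 0, "z": 0, "ax": 0, "ay": 0, "az": 0},
  {"x": 0, "y": 0, "z": 1, "ax": 0, "ay": 0, "az": 0},
  {"x": 0, "y": 0, "z": 0.8, "ax": 0, "ay": 0, "az": 0},
  {"x": 0, "y": 0, "z": 0.4, "ax": 0, "ay": 0, "az": 0},
])

```text
t: 6.82
tool_pos: [0.5139, -0.3464, 0.0711]
eef_rot: [179.9, -0.1, 180.0]
ft_force: [-0.6, 0.2, 2.1]
gripper_width: 0.004
grasp_force: 1.3
```

apply_moves([
  {"x": 0, "y": 0, "z": 0.2, "ax": 0, "ay": 0, "az": 0},
  {"x": 0, "y": 0, "z": 0.2, "ax": 0, "ay": 0, "az": 0},
  {"x": 0, "y": 0, "z": 0.1, "ax": 0, "ay": 0, "az": 0},
  {"x": 0, "y": 0, "z": 0.1, "ax": 0, "ay": 0, "az": 0},
  {"x": 0, "y": 0, "z": 0.1, "ax": 0, "ay": 0, "az": 0},
  {"x": 0, "y": 0, "z": 0.1, "ax": 0, "ay": 0, "az": 0},
  {"x": 0, "y": 0, "z": 0, "ax": 0, "ay": 0, "az": 0},
  {"x": 0, "y": 0, "z": 0, "ax": 0, "ay": 0, "az": 0},
  {"x": 0, "y": 0, "z": 0, "ax": 0, "ay": 0, "az": 0},
  {"x": 0, "y": 0, "z": 0, "ax": 0, "ay": 0, "az": 0},
])

```text
t: 7.65
tool_pos: [0.5152, -0.347, 0.067]
eef_rot: [180.0, -0.1, -180.0]
ft_force: [-7.0, 2.9, 10.9]
gripper_width: -0.001
grasp_force: 5.4
```

apply_moves([
  {"x": 0, "y": 0, "z": -1.5, "ax": 0, "ay": 0, "az": 0},
  {"x": 0, "y": 0, "z": -3, "ax": 0, "ay": 0, "az": 0},
  {"x": 0, "y": 0, "z": -4, "ax": 0, "ay": 0, "az": 0},
  {"x": 0, "y": 0, "z": -4, "ax": 0, "ay": 0, "az": 0},
  {"x": 0, "y": 0, "z": -4, "ax": 0, "ay": 0, "az": 0},
  {"x": 0, "y": 0, "z": -1, "ax": 0, "ay": 0, "az": 0},
  {"x": 0.1, "y": 3.9, "z": 0, "ax": 0, "ay": 0, "az": 0},
  {"x": 0.1, "y": 3.9, "z": 0, "ax": 0, "ay": 0, "az": 0},
  {"x": 0.1, "y": 3.9, "z": 0, "ax": 0, "ay": 0, "az": 0},
  {"x": 0.1, "y": 3.9, "z": 0, "ax": 0, "ay": 0, "az": 0},
])

```text
t: 8.48
tool_pos: [0.512, -0.1899, 0.2402]
eef_rot: [-180.0, 0.1, 179.9]
ft_force: [0.6, 1.1, -0.2]
gripper_width: -0.002
grasp_force: 0.0
```

apply_moves([
  {"x": 0.15, "y": 3.9, "z": 0, "ax": 0, "ay": 0, "az": 0},
  {"x": 0.15, "y": 3.9, "z": 0, "ax": 0, "ay": 0, "az": 0},
  {"x": 0.15, "y": 3.9, "z": 0, "ax": 0, "ay": 0, "az": 0},
  {"x": 0.15, "y": 3.9, "z": 0, "ax": 0, "ay": 0, "az": 0},
  {"x": 0.15, "y": 3.9, "z": 0, "ax": 0, "ay": 0, "az": 0},
  {"x": 0.15, "y": 3.9, "z": 0, "ax": 0, "ay": 0, "az": 0},
  {"x": 0.15, "y": 3.9, "z": 0, "ax": 0, "ay": 0, "az": 0},
  {"x": 0.15, "y": 3.9, "z": 0, "ax": 0, "ay": 0, "az": 0},
  {"x": 0.15, "y": 3.9, "z": 0, "ax": 0, "ay": 0, "az": 0},
  {"x": 0.15, "y": 3.9, "z": 0, "ax": 0, "ay": 0, "az": 0},
], gripper=0)

```text
t: 9.32
tool_pos: [0.4967, 0.2012, 0.2402]
eef_rot: [179.9, 0.1, -180.0]
ft_force: [0.6, -1.2, -0.8]
gripper_width: 1.004
grasp_force: 0.0
```

apply_moves([
  {"x": 0.15, "y": 3.8, "z": 0, "ax": 0, "ay": 0, "az": 0},
  {"x": 0.15, "y": 3.8, "z": 0, "ax": 0, "ay": 0, "az": 0},
  {"x": 0.15, "y": 3.8, "z": 0, "ax": 0, "ay": 0, "az": 0},
  {"x": 0.15, "y": 3.6, "z": 0, "ax": 0, "ay": 0, "az": 0},
  {"x": 0, "y": 0, "z": 0, "ax": 0, "ay": 0, "az": 0.087},
  {"x": 0, "y": 0, "z": 0, "ax": 0, "ay": 0, "az": 0.088},
  {"x": 0, "y": 0, "z": 0, "ax": 0, "ay": 0, "az": 0.087},
  {"x": 0, "y": 0, "z": 0, "ax": 0, "ay": 0, "az": 0.088},
  {"x": 0, "y": 0, "z": 3, "ax": 0, "ay": 0, "az": 0},
  {"x": 0, "y": 0, "z": 3, "ax": 0, "ay": 0, "az": 0},
])

```text
t: 10.15
tool_pos: [0.4931, 0.3508, 0.1825]
eef_rot: [179.6, 0.3, 160.0]
ft_force: [0.2, 0.2, 0.1]
gripper_width: 0.998
grasp_force: 0.0
```

apply_moves([
  {"x": 0, "y": 0, "z": 3, "ax": 0, "ay": 0, "az": 0},
  {"x": 0, "y": 0, "z": 3, "ax": 0, "ay": 0, "az": 0},
  {"x": 0, "y": 0, "z": 3, "ax": 0, "ay": 0, "az": 0},
  {"x": 0, "y": 0, "z": 2, "ax": 0, "ay": 0, "az": 0},
  {"x": 0, "y": 0, "z": 1.5, "ax": 0, "ay": 0, "az": 0},
  {"x": 0, "y": 0, "z": 0.8, "ax": 0, "ay": 0, "az": 0},
  {"x": 0, "y": 0, "z": 0.5, "ax": 0, "ay": 0, "az": 0},
  {"x": 0, "y": 0, "z": 0, "ax": 0, "ay": 0, "az": 0},
  {"x": 0, "y": 0, "z": 0, "ax": 0, "ay": 0, "az": 0},
  {"x": 0, "y": 0, "z": 0, "ax": 0, "ay": 0, "az": 0},
])

```text
t: 10.98
tool_pos: [0.4918, 0.3497, 0.0438]
eef_rot: [179.9, 0.1, 160.0]
ft_force: [-0.2, -0.4, -0.3]
gripper_width: 1.008
grasp_force: 0.0
```

apply_moves([
  {"x": 0, "y": 0, "z": 0, "ax": 0, "ay": 0, "az": 0},
  {"x": 0, "y": 0, "z": 0, "ax": 0, "ay": 0, "az": 0},
  {"x": 0, "y": 0, "z": 0, "ax": 0, "ay": 0, "az": 0},
  {"x": 0, "y": 0, "z": 0, "ax": 0, "ay": 0, "az": 0},
  {"x": 0, "y": 0, "z": 0, "ax": 0, "ay": 0, "az": 0},
  {"x": 0, "y": 0, "z": 0, "ax": 0, "ay": 0, "az": 0},
  {"x": 0, "y": 0, "z": 0, "ax": 0, "ay": 0, "az": 0},
  {"x": 0, "y": 0, "z": 0, "ax": 0, "ay": 0, "az": 0},
  {"x": 0, "y": 0, "z": 0, "ax": 0, "ay": 0, "az": 0},
  {"x": 0, "y": 0, "z": 0, "ax": 0, "ay": 0, "az": 0},
], gripper=1, newtons=80)

```text
t: 11.82
tool_pos: [0.4908, 0.3492, 0.0426]
eef_rot: [180.0, 0.0, 160.0]
ft_force: [0.0, 1.4, 2.1]
gripper_width: 0.317
grasp_force: 79.1
```

apply_moves([
  {"x": 0, "y": 0, "z": -1.5, "ax": 0, "ay": 0, "az": 0},
  {"x": 0, "y": 0, "z": -3.5, "ax": 0, "ay": 0, "az": 0},
  {"x": 0, "y": 0, "z": -3.5, "ax": 0, "ay": 0, "az": 0},
  {"x": 0, "y": 0, "z": -3.5, "ax": 0, "ay": 0, "az": 0},
  {"x": 0, "y": 0, "z": 0, "ax": 0, "ay": 0, "az": -0.087},
  {"x": 0, "y": 0, "z": 0, "ax": 0, "ay": 0, "az": -0.088},
  {"x": 0, "y": 0, "z": 0, "ax": 0, "ay": 0, "az": -0.087},
  {"x": 0, "y": 0, "z": 0, "ax": 0, "ay": 0, "az": -0.088},
  {"x": 0.3, "y": -2.5, "z": 0, "ax": 0, "ay": 0, "az": 0},
  {"x": 0.3, "y": -3.5, "z": 0, "ax": 0, "ay": 0, "az": 0},
])

```text
t: 12.65
tool_pos: [0.4839, 0.2898, 0.1615]
eef_rot: [180.0, -0.0, -179.8]
ft_force: [0.3, -1.0, -1.0]
gripper_width: 0.319
grasp_force: 79.2
```

apply_moves([
  {"x": 0.4, "y": -3.7, "z": 0, "ax": 0, "ay": 0, "az": 0},
  {"x": 0.4, "y": -3.5, "z": 0, "ax": 0, "ay": 0, "az": 0},
  {"x": 0.4, "y": -3.5, "z": 0, "ax": 0, "ay": 0, "az": 0},
  {"x": 0, "y": -2.5, "z": 0, "ax": 0, "ay": 0, "az": 0},
  {"x": 0, "y": 0, "z": 2, "ax": 0, "ay": 0, "az": 0},
  {"x": 0, "y": 0, "z": 2, "ax": 0, "ay": 0, "az": 0},
  {"x": 0, "y": 0, "z": 2, "ax": 0, "ay": 0, "az": 0},
  {"x": 0, "y": 0, "z": 1, "ax": 0, "ay": 0, "az": 0},
  {"x": 0, "y": 0, "z": 0, "ax": 0, "ay": 0, "az": 0},
  {"x": 0, "y": 0, "z": 0, "ax": 0, "ay": 0, "az": 0},
])

```text
t: 13.48
tool_pos: [0.4717, 0.1568, 0.0915]
eef_rot: [-180.0, -0.1, -180.0]
ft_force: [-0.2, -0.3, -1.9]
gripper_width: 0.319
grasp_force: 79.4
```

Run:
```python
from h import *
im,P=cloud("side")
cv2.imwrite("pics/side1.png",cv2.resize(im[100:300,180:440,::-1],None,fx=3,fy=3))
s=get_state();print(s["tool_pos"],s["eef_rot"],s["grasp_force"])
```

```text
[0.4728258  0.15708694 0.09263241] [-1.79995447e+02  1.15156209e-02 -1.79970649e+02] 79.4314706325531
```

View pics/side1.png

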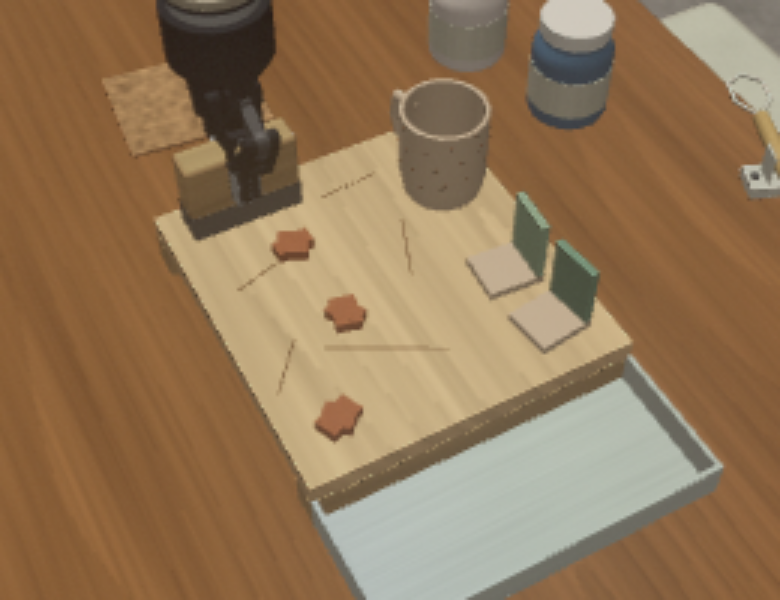

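The crop shows the block level just over the plank edge (240,200), with the three chips ahead of it at (293,243), (345,312) and (338,417), all within its width. Next I lower it and feel for the plank.

apply_moves([
  {"x": 0, "y": 0, "z": 0.2, "ax": 0, "ay": 0, "az": 0},
  {"x": 0, "y": 0, "z": 0.2, "ax": 0, "ay": 0, "az": 0},
  {"x": 0, "y": 0, "z": 0.1, "ax": 0, "ay": 0, "az": 0},
  {"x": 0, "y": 0, "z": 0.1, "ax": 0, "ay": 0, "az": 0},
  {"x": 0, "y": 0, "z": 0.1, "ax": 0, "ay": 0, "az": 0},
  {"x": 0, "y": 0, "z": 0.05, "ax": 0, "ay": 0, "az": 0},
  {"x": 0, "y": 0, "z": 0, "ax": 0, "ay": 0, "az": 0},
  {"x": 0, "y": 0, "z": 0, "ax": 0, "ay": 0, "az": 0},
  {"x": 0, "y": 0, "z": 0, "ax": 0, "ay": 0, "az": 0},
  {"x": 0, "y": 0, "z": 0, "ax": 0, "ay": 0, "az": 0},
])

```text
t: 14.37
tool_pos: [0.4726, 0.157, 0.0849]
eef_rot: [180.0, 0.0, -180.0]
ft_force: [0.2, 0.2, -1.2]
gripper_width: 0.319
grasp_force: 79.4
```

apply_moves([
  {"x": 0, "y": -0.4, "z": 0, "ax": 0, "ay": 0, "az": 0},
  {"x": 0, "y": -0.6, "z": 0, "ax": 0, "ay": 0, "az": 0},
  {"x": 0, "y": -0.7, "z": 0, "ax": 0, "ay": 0, "az": 0},
  {"x": 0, "y": -0.7, "z": 0, "ax": 0, "ay": 0, "az": 0},
  {"x": 0, "y": -0.7, "z": 0, "ax": 0, "ay": 0, "az": 0},
  {"x": 0, "y": -0.7, "z": 0, "ax": 0, "ay": 0, "az": 0},
  {"x": 0, "y": -0.7, "z": 0, "ax": 0, "ay": 0, "az": 0},
  {"x": 0, "y": -0.7, "z": 0, "ax": 0, "ay": 0, "az": 0},
  {"x": 0, "y": -0.7, "z": 0, "ax": 0, "ay": 0, "az": 0},
  {"x": 0, "y": -0.7, "z": 0, "ax": 0, "ay": 0, "az": 0},
])

```text
t: 15.2
tool_pos: [0.4726, 0.0902, 0.0848]
eef_rot: [-180.0, -0.0, -180.0]
ft_force: [-0.0, -0.4, -1.3]
gripper_width: 0.319
grasp_force: 79.4
```

apply_moves([
  {"x": 0, "y": -0.7, "z": 0, "ax": 0, "ay": 0, "az": 0},
  {"x": 0, "y": -0.7, "z": 0, "ax": 0, "ay": 0, "az": 0},
  {"x": 0, "y": -0.7, "z": 0, "ax": 0, "ay": 0, "az": 0},
  {"x": 0, "y": -0.7, "z": 0, "ax": 0, "ay": 0, "az": 0},
  {"x": 0, "y": -0.7, "z": 0, "ax": 0, "ay": 0, "az": 0},
  {"x": 0, "y": -0.7, "z": 0, "ax": 0, "ay": 0, "az": 0},
  {"x": 0, "y": -0.7, "z": 0, "ax": 0, "ay": 0, "az": 0},
  {"x": 0, "y": -0.7, "z": 0, "ax": 0, "ay": 0, "az": 0},
  {"x": 0, "y": -0.7, "z": 0, "ax": 0, "ay": 0, "az": 0},
  {"x": 0, "y": -0.7, "z": 0, "ax": 0, "ay": 0, "az": 0},
])

```text
t: 16.03
tool_pos: [0.4726, 0.0203, 0.0848]
eef_rot: [180.0, 0.0, -180.0]
ft_force: [0.4, -0.0, -1.3]
gripper_width: 0.319
grasp_force: 79.4
```

Run:
```python
from h import *
im,P=cloud("side")
cv2.imwrite("pics/side2.png",cv2.resize(im[100:320,180:440,::-1],None,fx=2.7,fy=2.7))
```

```text
(no output)
```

View pics/side2.png

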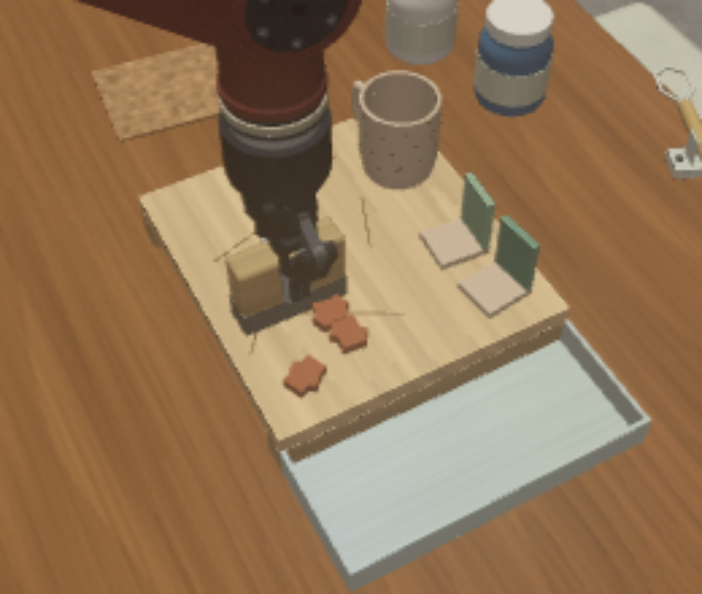

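The chips are at (331,312), (349,332) touching each other near the block's +x end, and (305,376) towards its other end. I'll shift the block 4 mm towards +x and go on.

apply_moves([
  {"x": -0.2, "y": -0.2, "z": 0, "ax": 0, "ay": 0, "az": 0},
  {"x": -0.2, "y": -0.5, "z": 0, "ax": 0, "ay": 0, "az": 0},
  {"x": 0, "y": -0.6, "z": 0, "ax": 0, "ay": 0, "az": 0},
  {"x": 0, "y": -0.6, "z": 0, "ax": 0, "ay": 0, "az": 0},
  {"x": 0, "y": -0.6, "z": 0, "ax": 0, "ay": 0, "az": 0},
  {"x": 0, "y": -0.6, "z": 0, "ax": 0, "ay": 0, "az": 0},
  {"x": 0, "y": -0.6, "z": 0, "ax": 0, "ay": 0, "az": 0},
  {"x": 0, "y": -0.6, "z": 0, "ax": 0, "ay": 0, "az": 0},
  {"x": 0, "y": -0.6, "z": 0, "ax": 0, "ay": 0, "az": 0},
  {"x": 0, "y": -0.4, "z": 0, "ax": 0, "ay": 0, "az": 0},
])

```text
t: 16.92
tool_pos: [0.4766, -0.0329, 0.0848]
eef_rot: [-180.0, 0.0, 180.0]
ft_force: [-0.1, 0.1, -2.4]
gripper_width: 0.315
grasp_force: 79.4
```

Run:
```python
from h import *
im,P=cloud("side")
cv2.imwrite("pics/side3.png",cv2.resize(im[100:320,180:440,::-1],None,fx=2.7,fy=2.7))
```

```text
(no output)
```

View pics/side3.png

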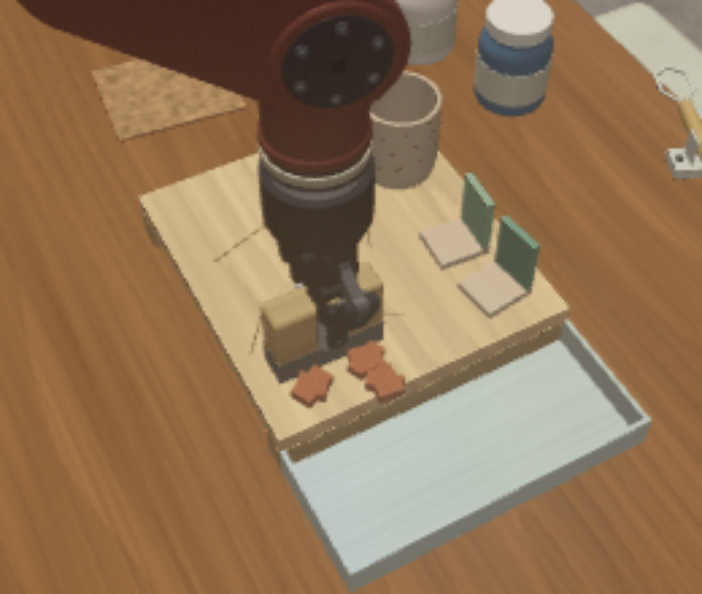

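The chips are all in front of the block at (312,385), (366,358) and (386,381), near the edge. I continue over it.

apply_moves([
  {"x": 0, "y": -0.5, "z": 0, "ax": 0, "ay": 0, "az": 0},
  {"x": 0, "y": -0.7, "z": 0, "ax": 0, "ay": 0, "az": 0},
  {"x": 0, "y": -0.8, "z": 0, "ax": 0, "ay": 0, "az": 0},
  {"x": 0, "y": -0.8, "z": 0, "ax": 0, "ay": 0, "az": 0},
  {"x": 0, "y": -0.8, "z": 0, "ax": 0, "ay": 0, "az": 0},
  {"x": 0, "y": -0.8, "z": 0, "ax": 0, "ay": 0, "az": 0},
  {"x": 0, "y": -0.8, "z": 0, "ax": 0, "ay": 0, "az": 0},
  {"x": 0, "y": -0.8, "z": 0, "ax": 0, "ay": 0, "az": 0},
  {"x": 0, "y": -0.8, "z": 0, "ax": 0, "ay": 0, "az": 0},
  {"x": 0, "y": -0.7, "z": 0, "ax": 0, "ay": 0, "az": 0},
])

```text
t: 17.8
tool_pos: [0.4766, -0.108, 0.0848]
eef_rot: [-180.0, 0.0, 180.0]
ft_force: [0.0, 0.3, -2.2]
gripper_width: 0.318
grasp_force: 79.4
```

Run:
```python
from h import *
im,P=cloud("side")
cv2.imwrite("pics/side4.png",cv2.resize(im[100:320,180:440,::-1],None,fx=2.7,fy=2.7))
```

```text
(no output)
```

View pics/side4.png

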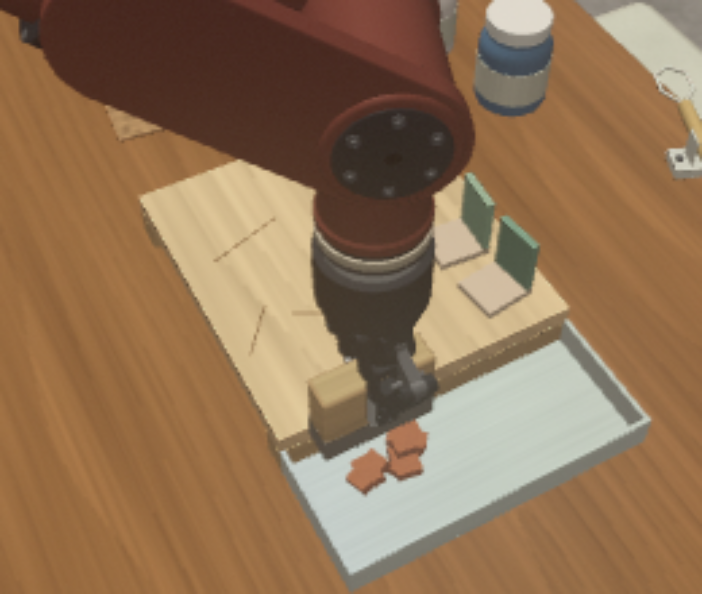

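Two chips lie in the tray at (367,472) and (405,465); the third at (407,440) looks stacked or leaning. I'll raise the block and measure heights.

apply_moves([
  {"x": 0, "y": 0, "z": 0, "ax": 0, "ay": 0, "az": 0},
  {"x": 0, "y": 0, "z": 0, "ax": 0, "ay": 0, "az": 0},
  {"x": 0, "y": 0, "z": 0, "ax": 0, "ay": 0, "az": 0},
  {"x": 0, "y": 0, "z": -0.5, "ax": 0, "ay": 0, "az": 0},
  {"x": 0, "y": 0, "z": -1.5, "ax": 0, "ay": 0, "az": 0},
  {"x": 0, "y": 0, "z": -2.0, "ax": 0, "ay": 0, "az": 0},
  {"x": 0, "y": 0, "z": -2.0, "ax": 0, "ay": 0, "az": 0},
  {"x": 0, "y": 0, "z": -2.0, "ax": 0, "ay": 0, "az": 0},
  {"x": 0, "y": 0, "z": 0, "ax": 0, "ay": 0, "az": 0},
  {"x": 0, "y": 0, "z": 0, "ax": 0, "ay": 0, "az": 0},
])

```text
t: 18.68
tool_pos: [0.4778, -0.1072, 0.1662]
eef_rot: [-179.9, 0.2, -180.0]
ft_force: [-0.1, 0.1, -1.9]
gripper_width: 0.318
grasp_force: 79.4
```

Run:
```python
from h import *
im,P=cloud("side"); s=get_state();print(s["tool_pos"],s["grasp_force"])
A=cv2.cvtColor(im,cv2.COLOR_RGB2LAB)[...,1].astype(int)
X,Y,Z=P[...,0],P[...,1],P[...,2]
m=((X>.41)&(X<.67)&(Y>-.21)&(Y<.19)&(Z<.07)&(A>145)).astype(np.uint8)
nn,l,st,_=cv2.connectedComponentsWithStats(m)
for i in range(1,nn):
    if st[i,4]>15:
        q=P[l==i];print(st[i],np.median(q,0).round(4),q.min(0).round(3),q.max(0).round(3))
cv2.imwrite("pics/side5.png",cv2.resize(im[200:320,240:400,::-1],None,fx=4,fy=4))
```

```text
[ 0.47652149 -0.10676113  0.16465614] 79.4107711315155
[324 256  14  11 104] [ 0.5033 -0.1185  0.023 ] [ 0.49  -0.132  0.02 ] [ 0.516 -0.107  0.026]
[309 267  14  13 101] [ 0.4644 -0.1254  0.0186] [ 0.451 -0.136  0.013] [ 0.478 -0.114  0.023]
[324 266  12  10  64] [ 0.4916 -0.1333  0.0134] [ 0.483 -0.143  0.01 ] [ 0.504 -0.117  0.016]
```

View pics/side5.png

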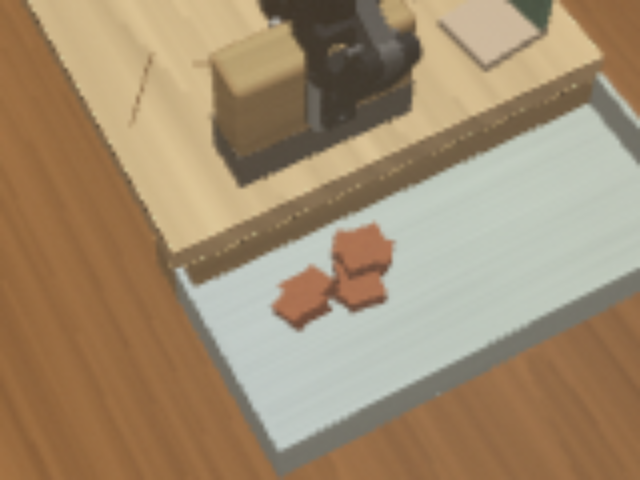

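All three chips lie in the tray (tops at 13–23 mm, y −0.119 to −0.133), with the plank clear. Now the block goes back to its pad.

apply_moves([
  {"x": -0.1, "y": 2, "z": 0, "ax": 0, "ay": 0, "az": 0},
  {"x": -0.1, "y": 3.5, "z": 0, "ax": 0, "ay": 0, "az": 0},
  {"x": -0.1, "y": 3.5, "z": 0, "ax": 0, "ay": 0, "az": 0},
  {"x": -0.1, "y": 3.5, "z": 0, "ax": 0, "ay": 0, "az": 0},
  {"x": -0.1, "y": 3.5, "z": 0, "ax": 0, "ay": 0, "az": 0},
  {"x": -0.1, "y": 3.5, "z": 0, "ax": 0, "ay": 0, "az": 0},
  {"x": -0.1, "y": 3.5, "z": 0, "ax": 0, "ay": 0, "az": 0},
  {"x": -0.1, "y": 3.5, "z": 0, "ax": 0, "ay": 0, "az": 0},
  {"x": -0.1, "y": 3.5, "z": 0, "ax": 0, "ay": 0, "az": 0},
  {"x": -0.1, "y": 3.5, "z": 0, "ax": 0, "ay": 0, "az": 0},
])

```text
t: 19.57
tool_pos: [0.4847, 0.2293, 0.1623]
eef_rot: [-179.9, -0.2, -180.0]
ft_force: [0.5, -0.1, -1.2]
gripper_width: 0.32
grasp_force: 79.4
```

apply_moves([
  {"x": -0.1, "y": 3.5, "z": 0, "ax": 0, "ay": 0, "az": 0},
  {"x": -0.1, "y": 3.5, "z": 0, "ax": 0, "ay": 0, "az": 0},
  {"x": -0.1, "y": 3.5, "z": 0, "ax": 0, "ay": 0, "az": 0},
  {"x": -0.1, "y": 1.5, "z": 0, "ax": 0, "ay": 0, "az": 0},
  {"x": 0, "y": 0, "z": 0, "ax": 0, "ay": 0, "az": 0.087},
  {"x": 0, "y": 0, "z": 0, "ax": 0, "ay": 0, "az": 0.088},
  {"x": 0, "y": 0, "z": 0, "ax": 0, "ay": 0, "az": 0.087},
  {"x": 0, "y": 0, "z": 0, "ax": 0, "ay": 0, "az": 0.088},
  {"x": 0, "y": 0, "z": 2, "ax": 0, "ay": 0, "az": 0},
  {"x": 0, "y": 0, "z": 2, "ax": 0, "ay": 0, "az": 0},
])

```text
t: 20.4
tool_pos: [0.4909, 0.3478, 0.1241]
eef_rot: [180.0, 0.1, 160.0]
ft_force: [0.7, 0.0, -2.0]
gripper_width: 0.315
grasp_force: 79.4
```

apply_moves([
  {"x": 0, "y": 0, "z": 2, "ax": 0, "ay": 0, "az": 0},
  {"x": 0, "y": 0, "z": 2, "ax": 0, "ay": 0, "az": 0},
  {"x": 0, "y": 0, "z": 2, "ax": 0, "ay": 0, "az": 0},
  {"x": 0, "y": 0, "z": 1, "ax": 0, "ay": 0, "az": 0},
  {"x": 0, "y": 0, "z": 0.5, "ax": 0, "ay": 0, "az": 0},
  {"x": 0, "y": 0, "z": 0.3, "ax": 0, "ay": 0, "az": 0},
  {"x": 0, "y": 0, "z": 0.2, "ax": 0, "ay": 0, "az": 0},
  {"x": 0, "y": 0, "z": 0, "ax": 0, "ay": 0, "az": 0},
  {"x": 0, "y": 0, "z": 0, "ax": 0, "ay": 0, "az": 0},
  {"x": 0, "y": 0, "z": 0, "ax": 0, "ay": 0, "az": 0},
])

```text
t: 21.23
tool_pos: [0.4914, 0.3484, 0.0461]
eef_rot: [179.9, 0.1, 160.0]
ft_force: [0.2, -0.5, -1.9]
gripper_width: 0.32
grasp_force: 79.4
```

apply_moves([
  {"x": 0, "y": 0, "z": 0.1, "ax": 0, "ay": 0, "az": 0},
  {"x": 0, "y": 0, "z": 0.1, "ax": 0, "ay": 0, "az": 0},
  {"x": 0, "y": 0, "z": 0.05, "ax": 0, "ay": 0, "az": 0},
  {"x": 0, "y": 0, "z": 0, "ax": 0, "ay": 0, "az": 0},
  {"x": 0, "y": 0, "z": 0, "ax": 0, "ay": 0, "az": 0},
  {"x": 0, "y": 0, "z": 0, "ax": 0, "ay": 0, "az": 0},
  {"x": 0, "y": 0, "z": 0, "ax": 0, "ay": 0, "az": 0},
  {"x": 0, "y": 0, "z": 0, "ax": 0, "ay": 0, "az": 0},
  {"x": 0, "y": 0, "z": 0, "ax": 0, "ay": 0, "az": 0},
  {"x": 0, "y": 0, "z": 0, "ax": 0, "ay": 0, "az": 0},
])

```text
t: 22.07
tool_pos: [0.4907, 0.3481, 0.0426]
eef_rot: [180.0, 0.0, 160.0]
ft_force: [-0.8, -0.4, 2.6]
gripper_width: 0.317
grasp_force: 79.7
```

Contact force shows (−1.9 → 2.6 N), at the same height as the pick. I release and rise.

apply_moves([
  {"x": 0, "y": 0, "z": 0, "ax": 0, "ay": 0, "az": 0},
  {"x": 0, "y": 0, "z": 0, "ax": 0, "ay": 0, "az": 0},
  {"x": 0, "y": 0, "z": 0, "ax": 0, "ay": 0, "az": 0},
  {"x": 0, "y": 0, "z": 0, "ax": 0, "ay": 0, "az": 0},
  {"x": 0, "y": 0, "z": 0, "ax": 0, "ay": 0, "az": 0},
  {"x": 0, "y": 0, "z": 0, "ax": 0, "ay": 0, "az": 0},
  {"x": 0, "y": 0, "z": 0, "ax": 0, "ay": 0, "az": 0},
  {"x": 0, "y": 0, "z": 0, "ax": 0, "ay": 0, "az": 0},
  {"x": 0, "y": 0, "z": 0, "ax": 0, "ay": 0, "az": 0},
  {"x": 0, "y": 0, "z": 0, "ax": 0, "ay": 0, "az": 0},
], gripper=0)

```text
t: 22.9
tool_pos: [0.4905, 0.348, 0.0423]
eef_rot: [-180.0, 0.0, 160.0]
ft_force: [0.3, 0.0, -0.6]
gripper_width: 0.995
grasp_force: 0.0
```

apply_moves([
  {"x": 0, "y": 0, "z": -0.5, "ax": 0, "ay": 0, "az": 0},
  {"x": 0, "y": 0, "z": -1, "ax": 0, "ay": 0, "az": 0},
  {"x": 0, "y": 0, "z": -2, "ax": 0, "ay": 0, "az": 0},
  {"x": 0, "y": 0, "z": -3, "ax": 0, "ay": 0, "az": 0},
  {"x": 0, "y": 0, "z": -3, "ax": 0, "ay": 0, "az": 0},
  {"x": 0, "y": 0, "z": -3, "ax": 0, "ay": 0, "az": 0},
  {"x": 0, "y": 0, "z": -3, "ax": 0, "ay": 0, "az": 0},
  {"x": 0, "y": 0, "z": -2, "ax": 0, "ay": 0, "az": 0},
  {"x": 0, "y": 0, "z": 0, "ax": 0, "ay": 0, "az": 0},
  {"x": 0, "y": 0, "z": 0, "ax": 0, "ay": 0, "az": 0},
])

```text
t: 23.73
tool_pos: [0.4917, 0.3486, 0.2203]
eef_rot: [179.8, 0.2, 160.0]
ft_force: [-0.7, -0.9, -0.5]
gripper_width: 1.001
grasp_force: 0.0
```

Run:
```python
from h import *
im,P=cloud("side")
cv2.imwrite("pics/side6.png",im[...,::-1])
X,Y,Z=P[...,0],P[...,1],P[...,2]
q=P[(X>.4)&(X<.6)&(Y>.28)&(Y<.42)&(Z>.066)&(Z<.09)]
print(q.min(0),q.max(0),np.median(q,0),get_state()["tool_pos"])
```

```text
[0.44596231 0.31836438 0.06606425] [0.53542383 0.3728892  0.07932591] [0.49030744 0.34416651 0.07413582] [0.49050288 0.3479315  0.21788377]
```

View pics/side6.png

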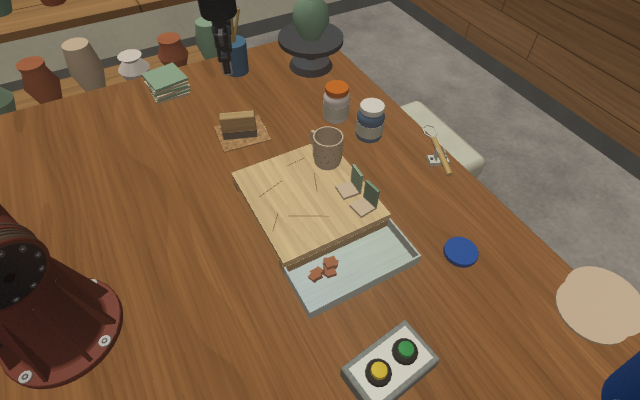

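The block stands upright on the pad at (238,125), all three chips are in the tray at (323,268), the mug and tiles are where they were, and both keys are up.

```bash
python3 -c "
from station import env
print(env.job_done())"
```

```text
the job is handed in; nothing more can be done
None
```

I pressed the amber key, then the green one, wiped all three chips into the tray, stood the scraper back upright on its pad, left the mug and tiles in place, and handed the job in at about 24 s; no verdict was returned.

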